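# Set the filament dryer's timer dial and start it

### The arm

A 6-joint arm with a two-finger parallel gripper is mounted at the origin on the work surface. World frame = base frame: x ahead of the robot, y to its left, z up, the work surface at z = 0. Lengths are in mm, angles in rad, forces in N, time in s.
With the tool pointing down it reaches from about 350 to 875 mm from the base axis. Payload 4.2 kg.
Tool frame: the origin (TCP) lies midway between the tips of the shut fingers; the grasp point (between the pads) lies 19 mm behind it; z points along the fingers, y is the direction in which the jaws open and shut (so a half turn about z gives the same grasp; the last joint's range is limited). The gripper opens to 85 mm and grips with 20 to 120 N. Pads are 22 mm wide; open, the fingers measure 114 mm over their backs; the gripper's body (76 mm by 85 mm) begins 54 mm behind the grasp point. The pads swing forward as they close: fully open they stand 13 mm farther back than shut.
Start: joints at [-0.943, 0.385, 0.008, 0, -1.194, -0.259], TCP at [225.324, -582.948, 231.312] pointing down, gripper open.
Joint ranges: [-3.14, 3.14], [-1.21, 2.06], [-1.07, 1.41], [-3.16, 2.05], [-2.99, -0.16], [-3.1, 3.1]. Speed limits (rad/s): [2.79, 2.79, 3.14, 3.14, 3.14, 3.14].

### API

Orientations are given as a unit quaternion [x, y, z, w].
In Python, from bench import arm gives the robot as it stands.
- The arm moves only by the tool send_rows, never from a script. Its arguments are lists of equal length, an entry for each row: "translation": the shift along the tool's x, y, z in mm, a list of three; "dr": the turn, a rotation vector about the tool's x, y, z in degrees, a list of three; "grip": the finger opening in mm, from 0 to 85.4. In form: {"translation": [[dx, dy, dz], ...], "dr": [[ax, ay, az], ...], "grip": [grip, ...]}. A call has exactly 5 rows; each row shifts and turns the commanded pose from where the row before left it, along the tool's axes as they then stand; what a row does not reach is not made up. A row lasts 1/8 s, in which the tool goes at most 62.5 mm and 10.7 degrees, less where a joint would pass 70% of its speed; a pose out of reach is approached as far as the arm can. A call with a gripper value outside its range is refused whole. The fingers move at their own pace and stop on an object; the grip force is fixed at half the most. Time passes only in rows, so rows that do not move let the fingers close, or fill a call up. It gives the time, the measured TCP pose, the force and the opening at its end, in the units of the state.
- arm.read_state(): the state, without advancing time (a new reading comes with each control period).
- arm.get_image(name): name is "scene" or "top" or "wrist"; returns the picture (384x512x3 uint8, red, green, blue); there is no depth.
- arm.camera_info(name): a dict with "fx", "fy", "cx", "cy" (pixels), "cam_to_world" (4x4, takes a point from camera to world coordinates). Camera axes: x right, y down, z forward; pixel columns grow to the right and rows downward; lengths in mm; the calibration is good to about 2 mm. A picture is of the moment at which its call begins: read the wrist's pose just before it. camera_info takes no time and is no camera call; for the wrist camera it gives the pose at the moment of the call.
- arm.job_done(): hands the job in, once; it reports no verdict.
Trained networks look in the newest picture that a camera, given by its name, has taken for a name from the list of things; names that differ only in an ending like _2 or _b are one class to them, and where a whole thing is asked for, a point or a joint stands for the part that bears it (a point fixed in the world has none). Each returns a list of dicts, best first, with "confidence" (0 to 1); they miss things now and then, are a little off and sometimes report something else, mostly with a low value. They report only what shows in the picture. A call takes as long as a camera call.
- arm.search_frame(thing, camera): "xyz" ([x, y, z] in mm, in world coordinates, good to about 4 mm: the middle of the surface that is visible of it).
- arm.place_of(thing, camera): "xyz" ([x, y, z] in mm, in world coordinates, good to about 4 mm: a listed point, or the origin of a listed thing).
The state is a dict: "clock": time; "joints": joint angles; "joint_vel": joint speeds; "joint_efforts": joint torques, N m; "position": TCP position; "ee_rot": TCP orientation; "contact_force": force on the tool from outside, world axes, zero at the start; "wrist_torque": the same for the moment, N m; "gripper_width": finger opening in mm.
Only numpy, scipy, OpenCV 4.12 (cv2) and the standard library are available. Lean on these libraries where they do the work, as an engineer would, in place of code of your own. Each camera call takes 0.05 s, during which the arm holds its last target.

### The job

Get the filament dryer going: with your fingertips, gently push the timer dial's fin round clockwise until the dial's index line lines up with the long scale line at the tab of the scale ring, then press the start button down and let it come back up. Do not pinch the dial or pick anything up, leave the scale ring as it is set, do not disturb the things lying around, and finish clear of everything.

Things in the scene. Friction and masses are not known exactly. Their poses are not given: they have to be found in the camera images.
- dryer: Filament dryer: a fixed grey box, top deck 90 mm above the table, 230 mm deep (its x) and 464 mm long (its y, from -148 to +316 mm), an orange spool under a flat clear lid in its +y end. Origin on the table straight below the dial axis. Axes: x, y level along its sides (front is -x), z up.
- dial_axis (a point): On the dial's upright turning axis, level with the upper face of its disc, 107 mm above the table. The dial on the deck: black disc 110 mm across, 10 mm thick; a round hub 30 mm across standing 28 mm above the disc's upper face; one upright radial fin from the hub out to 42 mm from the axis, 10 mm thick, its top 26 mm above the disc's upper face. Axes as the dryer's.
- index_mark (a point): The outer end of the dial's index line, at the dial's rim, level with the disc's upper face, 56 mm from the axis (turns with the dial). The 3 mm wide white index line runs outward along the top of the fin and on over the disc to the rim, so the fin lies on the straight line from the axis to this point.
- target_line (a point): Inner end of the long scale line, 56 mm from the axis, 96 mm above the table. Scale ring: white disc 148 mm across, 6 mm thick, under the dial, short black lines every 15 degrees. The long line (30 mm by 3 mm) alone runs on over a tab that reaches 88 mm from the axis. Aligned, index_mark is right above this point. The ring is stiff (about 8 N at its rim turns it) and must stay as set.
- dial (a joint): Dial angle in rad, 0 to 4.6 between stops, growing clockwise seen from above; at 0 the index line points to the dryer's front (-x). Starts between 0.1 and 0.9 and has to be turned clockwise by 0.7 to 3.5 rad. Friction of 0.07 N m keeps it where it is left: about 2 to 3 N on the fin turns it. No detents.
- ring (a joint): Angle of the scale ring in rad, same direction and zero as the dial: the lines are aligned when joint dial equals joint ring. Set between 1.6 and 3.6.
- start_top (a point): Centre of the top of the start button: a grey round cap 26 mm across in a black round housing on the dryer's deck, 118 mm from the dial axis towards the dryer's -y side. Moves down with the cap.
- start (a joint): Travel of the start button in m: 0 up, 0.006 fully down; a spring (about 5 N at full travel) brings it back. It counts as pressed beyond 0.0045.
- jar: Small white screw-top jar, 28 mm across, 40 mm tall, standing on the dryer's deck at the far -y corner; origin under its foot. To be left alone.
- scraper: Scraper with a wooden handle, 210 mm long, lying on the table beside the dryer's -y end; origin at its middle on the table, handle to its -x. To be left alone.
- print: Orange 3D-printed bulb-shaped model, 58 mm across, 50 mm tall, standing on the table behind the dryer; origin under its foot. To be left alone.
- spanner: Steel spanner 150 mm long lying on the table behind the dryer; origin at its middle on the table. To be left alone.

How it is judged:
By the outcome, as a careful person would: the job done as asked, in the order asked, and still so for the second after the job is handed in, with the robot touching nothing.
It also fails if it takes over 54 s, if anything falls off the work surface, if the arm or the gripper's body presses on something with over 40 N, if the wrist force passes 120 N, or if a joint passes its speed limit or range.

## Working session

There is one attempt and no reset: what is moved stays moved. The work goes in short steps, Python scripts to look and compute and a tool call to move; the robot and the scene stay as the last step left them, time stands still between calls to the robot, and variables do not carry over. Pictures are saved under pics/ and viewed, and the job is handed in when it is done.

Besides the shell and the picture viewer there is one more tool, called after ">>>" as name(argument=value, ...) on one line, values as JSON. send_rows: Moves the arm, as the interface text tells. Its arguments: {"type":"object","properties":{"translation":{"type":"array"},"dr":{"type":"array"},"grip":{"type":"array"}},"required":["translation","dr","grip"]}

```bash
mkdir -p pics; ls; cat > h.py <<'E'
from bench import arm
import numpy as np, cv2
def save(cam,fn):
    im=arm.get_image(cam); cv2.imwrite('pics/'+fn,im[:,:,::-1]); return im
E
python3 - <<'E'
from h import *
s=arm.read_state(); print(s)
save('scene','s0.png'); 
for n in ['dial_axis','index_mark','target_line','start_top','dryer']:
    for c in ['scene']: print(n,c,arm.place_of(n,c)[:2])
save('top','t0.png')
for n in ['dial_axis','index_mark','target_line','start_top','dryer','jar','scraper','print','spanner']:
    print(n,'top',arm.place_of(n,'top')[:2])
E
```

```text
pics
{'clock': 0.0, 'joints': array([-9.43357901e-01,  3.85538109e-01,  6.63543793e-03, -5.10395842e-04,
       -1.19399984e+00, -2.58601151e-01]), 'joint_vel': array([ 2.15877454e-03, -6.53989827e-04, -4.14647544e-05,  6.74812823e-04,
        2.52661483e-04, -3.36906753e-04]), 'joint_efforts': array([ 4.22738258e-04, -3.92292666e+01,  1.88408464e+01,  4.18643296e+00,
       -4.68039842e-03,  4.86446893e-06]), 'position': array([ 225.14339336, -582.41465913,  230.23479028]), 'ee_rot': array([-1.83282400e-01,  9.83059712e-01,  1.05310768e-03, -2.37131397e-04]), 'contact_force': array([-1.05663072,  0.02297821, -0.62468311]), 'wrist_torque': array([ 0.01960872, -0.02012493, -0.00386011]), 'gripper_width': 85.44616641498038}
dial_axis scene [{'xyz': [521.9, -118.0, 108.2], 'confidence': 0.6}]
index_mark scene [{'xyz': [459.8, -123.6, 105.7], 'confidence': 0.81}]
target_line scene [{'xyz': [515.9, -60.2, 98.0], 'confidence': 0.9}, {'xyz': [519.6, -120.4, 0.6], 'confidence': 0.46}]
start_top scene [{'xyz': [563.0, -226.6, 105.7], 'confidence': 0.71}, {'xyz': [637.7, -201.6, 88.3], 'confid
[... 218 characters left out ...]
[464.7, -122.3, 106.4], 'confidence': 0.67}]
target_line top [{'xyz': [513.9, -61.0, 97.8], 'confidence': 0.91}]
start_top top [{'xyz': [560.8, -229.1, 117.9], 'confidence': 0.53}]
dryer top [{'xyz': [519.5, -116.0, 2.6], 'confidence': 0.68}]
jar top [{'xyz': [642.1, -201.1, 89.2], 'confidence': 0.62}, {'xyz': [627.6, -293.3, -1.4], 'confidence': 0.53}]
scraper top [{'xyz': [628.6, -295.3, -2.4], 'confidence': 0.86}, {'xyz': [640.9, -200.5, 88.7], 'confidence': 0.4}]
print top [{'xyz': [667.2, 1.3, -1.2], 'confidence': 0.84}, {'xyz': [561.9, -229.6, 114.7], 'confidence': 0.53}]
spanner top [{'xyz': [728.1, -135.1, 2.2], 'confidence': 0.75}, {'xyz': [640.9, -202.4, 87.7], 'confidence': 0.68}]
```

View pics/s0.png

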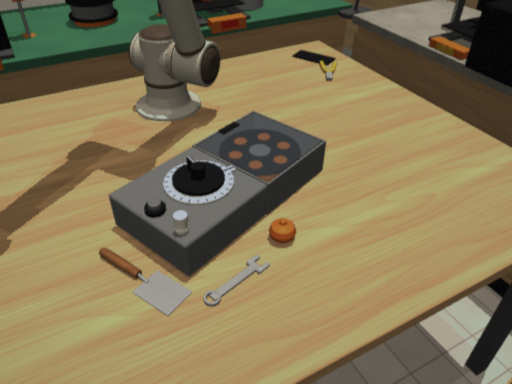

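View pics/t0.png

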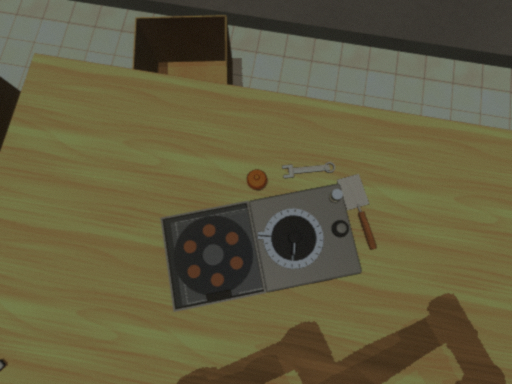

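```bash
cat >> h.py <<'E'
def proj(cam,P,info=None):
    i=info or arm.camera_info(cam); T=np.linalg.inv(np.array(i['cam_to_world'])); P=np.atleast_2d(P)
    c=P@T[:3,:3].T+T[:3,3]; return np.c_[i['fx']*c[:,0]/c[:,2]+i['cx'], i['fy']*c[:,1]/c[:,2]+i['cy']]
def rect(im,info,z,cen,half,ppm):
    # world patch; +x up, +y left
    n=int(2*half*ppm)
    W=np.array([[cen[0]+half,cen[1]+half,z],[cen[0]+half,cen[1]-half,z],[cen[0]-half,cen[1]-half,z],[cen[0]-half,cen[1]+half,z]],float)
    px=proj(None,W,info).astype(np.float32)
    H=cv2.getPerspectiveTransform(px,np.array([[0,0],[n,0],[n,n],[0,n]],np.float32))
    return cv2.warpPerspective(im,H,(n,n),flags=cv2.INTER_CUBIC)
E
python3 - <<'E'
from h import *
i=arm.camera_info('top'); print(i)
im=cv2.imread('pics/t0.png')
cv2.imwrite('pics/r0.png',rect(im,i,100,(520,-150),140,2.1))
im=cv2.imread('pics/s0.png')
cv2.imwrite('pics/r1.png',rect(im,arm.camera_info('scene'),100,(520,-150),140,2.1))
w=arm.camera_info('wrist');print(w)
E
```

```text
{'fx': 351.9608374093245, 'fy': 351.9608374093245, 'cx': 258.3869503891557, 'cy': 191.49850983111097, 'cam_to_world': array([[ 1.75747306e-01, -9.62967148e-01,  2.04467986e-01,
         4.36198732e+02],
       [-9.84425258e-01, -1.70974209e-01,  4.09234723e-02,
        -4.77999541e+01],
       [-4.44920722e-03, -2.08475640e-01, -9.78017440e-01,
         9.65537702e+02],
       [ 0.00000000e+00,  0.00000000e+00,  0.00000000e+00,
         1.00000000e+00]])}
{'fx': 273.7325175755812, 'fy': 273.7325175755812, 'cx': 252.9305895420627, 'cy': 194.4656906051194, 'cam_to_world': array([[-3.61476692e-01,  8.92015968e-01,  2.71370806e-01,
         1.55668299e+02],
       [ 9.32381107e-01,  3.45911487e-01,  1.04931955e-01,
        -6.10038647e+02],
       [-2.69299439e-04,  2.90951469e-01, -9.56737775e-01,
         3.73671625e+02],
       [ 0.00000000e+00,  0.00000000e+00,  0.00000000e+00,
         1.00000000e+00]])}
```

View pics/r0.png

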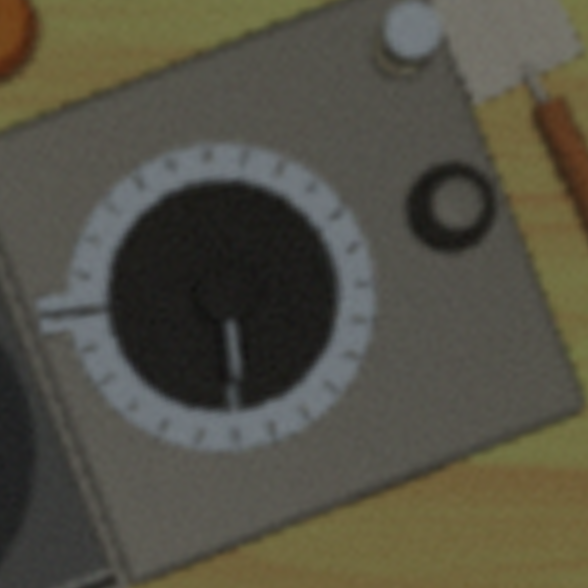

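>>> send_rows(translation=[[0,0,0],[0,0,0],[-20,25,0],[-30,38,0],[-36,45,0]], dr=[[0,0,7],[0,0,7],[0,0,0],[0,0,0],[0,0,0]], grip=[0,0,0,0,0])

```text
clock: 1.42
position: [297.6, -464.3, 231.2]
ee_rot: [-0.061, 0.998, -0.0, 0.0]
contact_force: [0.4, -0.7, -0.6]
gripper_width: 0.1
```

>>> send_rows(translation=[[-38,48,0],[-38,48,0],[-38,48,0],[-36,45,0],[-30,38,0]], dr=[[0,0,0],[0,0,0],[0,0,0],[0,0,0],[0,0,0]], grip=[0,0,0,0,0])

```text
clock: 2.05
position: [448.6, -215.6, 231.7]
ee_rot: [-0.063, 0.998, -0.0, 0.0]
contact_force: [0.5, 0.2, -0.3]
gripper_width: -0.0
```

>>> send_rows(translation=[[-24,30,0],[-15,19,0],[-9,11,0],[0,0,0],[0,0,0]], dr=[[0,0,0],[0,0,0],[0,0,0],[0,0,0],[0,0,0]], grip=[0,0,0,0,0])

```text
clock: 2.68
position: [487.4, -152.6, 231.3]
ee_rot: [-0.062, 0.998, -0.0, -0.0]
contact_force: [-0.7, 0.4, -0.1]
gripper_width: 0.0
```

```bash
python3 - <<'E'
from h import *
from scipy.spatial.transform import Rotation as R
s=arm.read_state(); print(s['clock'],s['position'],s['joints'],s['gripper_width'],R.from_quat(s['ee_rot']).as_matrix().round(4),s['contact_force'])
i=arm.camera_info('wrist')
save('wrist','w0.png')
for n in ['dial_axis','index_mark','target_line','start_top','dryer','jar']:
    print(n,arm.place_of(n,'wrist')[:2])
im=cv2.imread('pics/w0.png')
for k,z in enumerate((96,107)): cv2.imwrite(f'pics/w0r{k}.png',rect(im,i,z,(520,-150),140,2.1))
E
```

```text
2.675 [ 487.42017532 -152.61337703  231.2740746 ] [ 1.48152778e-02  1.90208642e-01 -2.67385138e-01  6.60008696e-05
 -1.11355680e+00 -1.46198378e+00] 0.021149512340298958 [[-9.924e-01 -1.233e-01 -4.000e-04]
 [-1.233e-01  9.924e-01 -1.000e-04]
 [ 4.000e-04 -0.000e+00 -1.000e+00]] [-0.6888332   0.35165749 -0.13863191]
dial_axis [{'xyz': [518.8, -120.0, 106.4], 'confidence': 0.69}]
index_mark [{'xyz': [461.3, -122.1, 112.8], 'confidence': 0.75}]
target_line [{'xyz': [513.8, -57.8, 99.6], 'confidence': 0.85}]
start_top [{'xyz': [562.2, -226.6, 111.2], 'confidence': 0.67}]
dryer [{'xyz': [519.0, -119.3, -5.4], 'confidence': 0.7}]
jar []
```

View pics/w0.png

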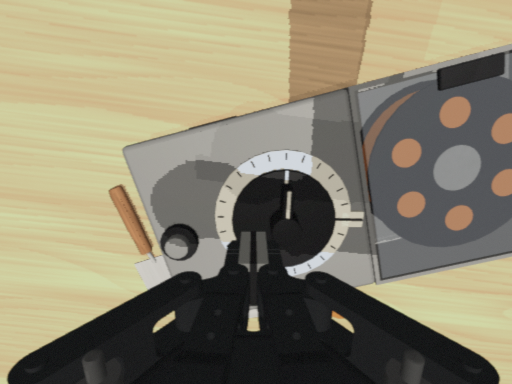

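View pics/w0r0.png

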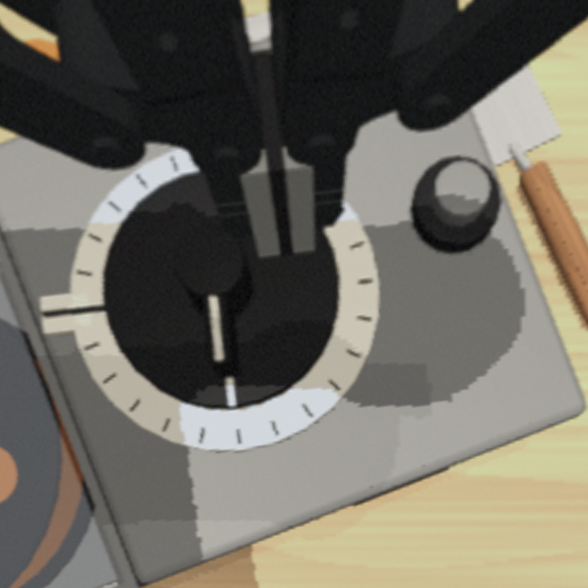

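```bash
cat >> h.py <<'E'
def ray(info,uv,z):
    T=np.array(info['cam_to_world']); d=T[:3,:3]@np.array([(uv[0]-info['cx'])/info['fx'],(uv[1]-info['cy'])/info['fy'],1]); return T[:3,3]+d*(z-T[2,3])/d[2]
E
python3 - <<'E'
from h import *
i=arm.camera_info('wrist')
im=cv2.imread('pics/w0.png'); 
crop=im[140:290,200:380]; cv2.imwrite('pics/w0c.png',cv2.resize(crop,None,fx=4,fy=4,interpolation=cv2.INTER_CUBIC))
E
```

```text
(no output)
```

View pics/w0c.png

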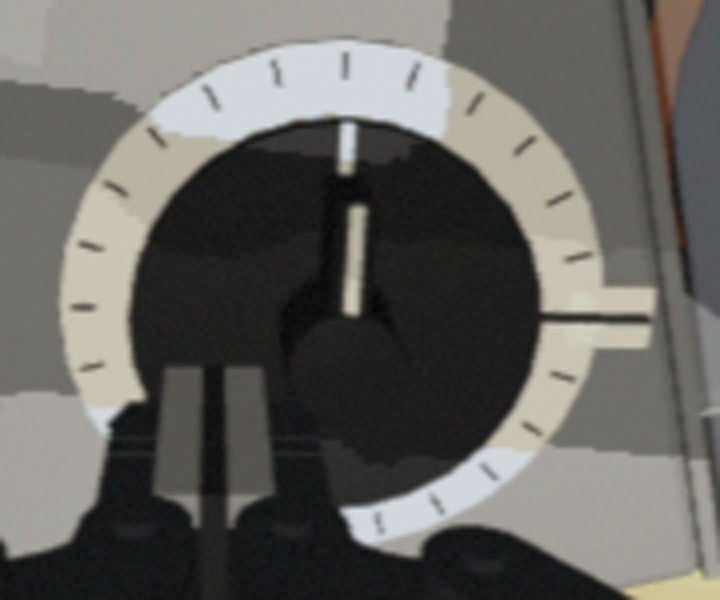

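```bash
python3 - <<'E'
from h import *
i=arm.camera_info('wrist')
f=lambda x,y,z: ray(i,(x/4+200,y/4+140),z)
P=dict(ir=f(348,120,107),ii=f(346,173,107),fo=f(358,207,133),fi=f(352,315,133),ti=f(541,317,96),to=f(650,320,96),
r1=f(345,40,96),r2=f(60,305,96),r3=f(150,110,96),r4=f(500,95,96),r5=f(600,240,96))
for k,v in P.items(): print(k,v[:2].round(1))
pts=np.array([P[k][:2] for k in ['r1','r2','r3','r4','r5']])
A=np.c_[2*pts,np.ones(5)]; s=np.linalg.lstsq(A,(pts**2).sum(1),rcond=None)[0]; print('c',s[:2],np.sqrt(s[2]+s[0]**2+s[1]**2))
c=s[:2]
ang=lambda v:np.degrees(np.arctan2(v[1],v[0]))
print(ang(P['ir'][:2]-c),ang(P['fo'][:2]-c),ang(P['fo'][:2]-P['fi'][:2]),ang(P['ti'][:2]-c),ang(P['to'][:2]-c),ang(P['to']-P['ti']), np.linalg.norm(P['ir'][:2]-c),np.linalg.norm(P['to'][:2]-c))
E
```

```text
ir [ 464.7 -121.5]
ii [ 478.2 -119.8]
fo [ 479.5 -119.9]
fi [ 505.9 -117. ]
ti [514.3 -58.9]
to [511.4 -29.2]
r1 [ 446.6 -123.9]
r2 [ 527.1 -189.3]
r3 [ 470.6 -170.8]
r4 [455.6 -82.2]
r5 [490.7 -47.9]
c [ 520.37946272 -115.94751218] 73.83096035739645
-174.2957494808581 -174.46107917694212 -173.67303739320784 96.10841783337769 95.89103839691033 95.47264725434708 55.90656708380301 87.21191586335036
```

>>> send_rows(translation=[[0,0,0],[0,0,0],[0,0,0],[0,0,0],[0,0,0]], dr=[[0,0,-6],[0,0,-10],[0,0,-10],[0,0,-10],[0,0,-10]], grip=[0,0,0,0,0])

```text
clock: 3.65
position: [487.8, -152.2, 231.3]
ee_rot: [-0.45, 0.893, -0.0, 0.0]
contact_force: [-0.2, 0.2, -0.3]
gripper_width: 0.1
```

>>> send_rows(translation=[[0,0,0],[0,0,0],[0,0,0],[0,0,0],[0,0,0]], dr=[[0,0,-10],[0,0,-10],[0,0,-10],[0,0,-8],[0,0,-4.7]], grip=[0,0,0,0,0])

```text
clock: 4.28
position: [487.8, -152.1, 231.3]
ee_rot: [0.743, -0.669, -0.0, -0.0]
contact_force: [-0.5, 0.6, -0.4]
gripper_width: 0.1
```

>>> send_rows(translation=[[0,0,0],[-4,-2,15],[-1,-0.5,25],[0,0,15],[0,0,0]], dr=[[0,0,0],[0,0,0],[0,0,0],[0,0,0],[0,0,0]], grip=[0,0,0,0,0])

```text
clock: 4.9
position: [489.0, -146.7, 174.7]
ee_rot: [0.742, -0.67, -0.001, 0.001]
contact_force: [-0.4, -0.6, 0.5]
gripper_width: 0.3
```

```bash
python3 - <<'E'
from h import *
from scipy.spatial.transform import Rotation as R
s=arm.read_state(); M=R.from_quat(s['ee_rot']).as_matrix(); print(s['clock'],s['position'],s['joints'],np.degrees(np.arctan2(M[1,0],M[0,0])),M[2])
save('wrist','w1.png')
E
```

```text
4.9 [ 488.95317789 -146.71485385  174.73374569] [ 2.68140534e-02  2.44108051e-01 -3.50556526e-01 -1.15860089e-04
 -9.79723569e-01  7.46637924e-02] -84.18949406012416 [-3.63633177e-04  3.57464900e-03 -9.99993545e-01]
```

View pics/w1.png

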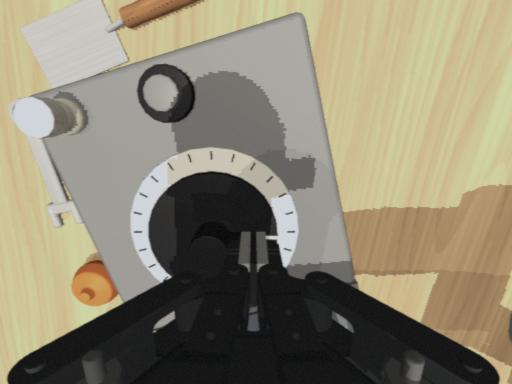

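>>> send_rows(translation=[[0,0,20],[0,0,20],[0,0,12],[0,0,5],[0,0,0]], dr=[[0,0,0],[0,0,0],[0,0,0],[0,0,0],[0,0,0]], grip=[0,0,0,0,0])

```text
clock: 5.58
position: [490.2, -146.9, 119.6]
ee_rot: [0.742, -0.67, 0.0, -0.0]
contact_force: [-0.6, 0.4, 0.8]
gripper_width: 0.3
```

```bash
python3 - <<'E'
from h import *
s=arm.read_state(); print(s['clock'],s['position'],s['contact_force'])
save('wrist','w2.png')
E
```

```text
5.575 [ 490.18444543 -146.86402031  119.61527278] [-0.61480701  0.44238445  0.83907926]
```

View pics/w2.png

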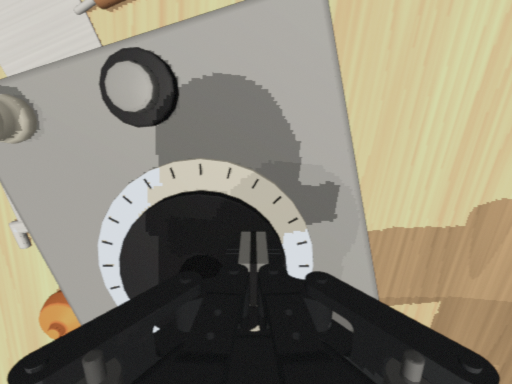

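>>> send_rows(translation=[[-3,0,1],[-3,0.2,1],[-3,0.3,0],[-2,0.3,0],[-1,0,0]], dr=[[0,0,0],[0,0,0],[0,0,0],[0,0,0],[0,0,0]], grip=[0,0,0,0,0])

```text
clock: 6.25
position: [487.8, -135.1, 117.4]
ee_rot: [0.742, -0.67, 0.0, 0.0]
contact_force: [0.3, -3.0, -0.6]
gripper_width: 0.0
```

>>> send_rows(translation=[[-1.2,0.5,0],[-1.8,0.8,0],[-2.4,1.0,0],[-3,1.26,0],[-3,1.26,0]], dr=[[0,0,2],[0,0,3],[0,0,4],[0,0,5],[0,0,5]], grip=[0,0,0,0,0])

```text
clock: 6.88
position: [483.3, -123.7, 117.4]
ee_rot: [-0.62, 0.785, -0.0, -0.0]
contact_force: [-0.0, -3.1, 0.7]
gripper_width: -0.1
```

```bash
cat >> h.py <<'E'
from scipy.spatial.transform import Rotation as R
A=np.array([520.4,-115.9])
def st():
    s=arm.read_state(); M=R.from_quat(s['ee_rot']).as_matrix(); d=s['position'][:2]-A
    yaw=np.degrees(np.arctan2(M[1,0],M[0,0])); print('t',s['clock'],'p',s['position'].round(1),'yaw',yaw.round(2),'fin dir by tool',(yaw-90)%360,'xy tool rel',(M[:2,:2].T@d).round(2),'F',s['contact_force'].round(1),'q',s['joints'].round(2))
E
python3 - <<'E'
from h import *
st(); save('wrist','w3.png'); save('scene','s3.png')
E
```

```text
t 6.875 p [ 483.3 -123.7  117.4] yaw -103.41 fin dir by tool 166.58532405417296 xy tool rel [16.2  34.24] F [-0.  -3.1  0.7] q [ 0.08  0.29 -0.45  0.   -0.82 -0.31]
```

View pics/w3.png

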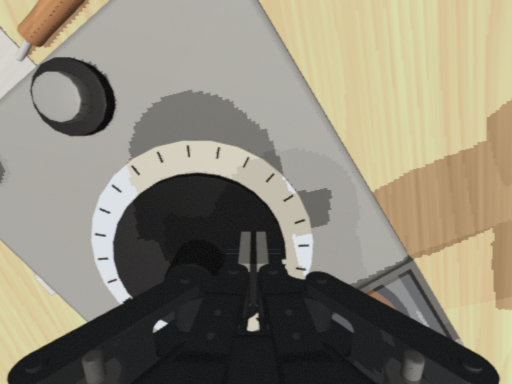

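View pics/s3.png

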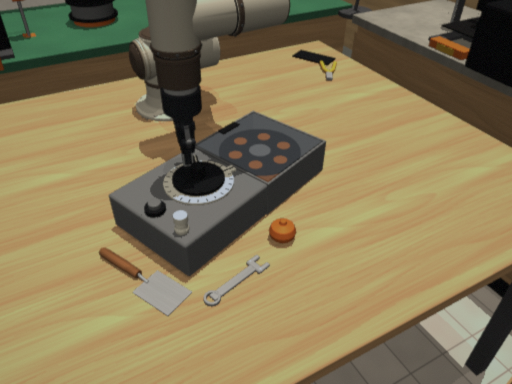

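>>> send_rows(translation=[[-3,1.26,0],[-3,1.26,0],[-3,1.26,0],[-3,1.26,0],[-3,1.26,0]], dr=[[0,0,5],[0,0,5],[0,0,5],[0,0,5],[0,0,5]], grip=[0,0,0,0,0])

```text
clock: 7.6
position: [483.3, -107.6, 117.4]
ee_rot: [-0.436, 0.9, -0.0, -0.0]
contact_force: [-0.3, -2.8, 0.7]
gripper_width: -0.2
```

>>> send_rows(translation=[[-3,1.26,0],[-3,1.26,0],[-3,1.26,0],[-3,1.26,0],[-3,1.26,0]], dr=[[0,0,5],[0,0,5],[0,0,5],[0,0,5],[0,0,5]], grip=[0,0,0,0,0])

```text
clock: 8.22
position: [489.7, -92.9, 117.2]
ee_rot: [-0.231, 0.973, 0.0, -0.001]
contact_force: [-1.2, -2.7, 1.1]
gripper_width: 0.2
```

>>> send_rows(translation=[[-2.4,1.0,0],[-1.2,0.5,0],[0,0,0],[0,0,0],[0,0,0]], dr=[[0,0,4],[0,0,2],[0,0,0],[0,0,0],[0,0,0]], grip=[0,0,0,0,0])

```text
clock: 8.85
position: [492.6, -89.8, 117.2]
ee_rot: [-0.181, 0.984, 0.0, -0.0]
contact_force: [-2.8, 0.1, 0.7]
gripper_width: 0.3
```

```bash
python3 - <<'E'
from h import *
st(); im=save('wrist','w4.png'); save('scene','s4.png'); t=save('top','t4.png')
cv2.imwrite('pics/t4r.png',rect(t[:,:,::-1],arm.camera_info('top'),107,(520,-115),100,3))
cv2.imwrite('pics/s4r.png',rect(cv2.imread('pics/s4.png'),arm.camera_info('scene'),107,(520,-115),100,3))
E
```

```text
t 8.85 p [492.6 -89.8 117.2] yaw -159.16 fin dir by tool 110.84112245807893 xy tool rel [16.68 34.31] F [-2.8  0.1  0.7] q [ 0.14  0.3  -0.45 -0.   -0.83 -1.35]
```

View pics/w4.png

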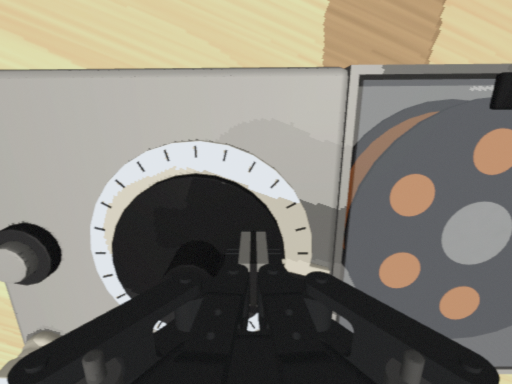

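View pics/s4r.png

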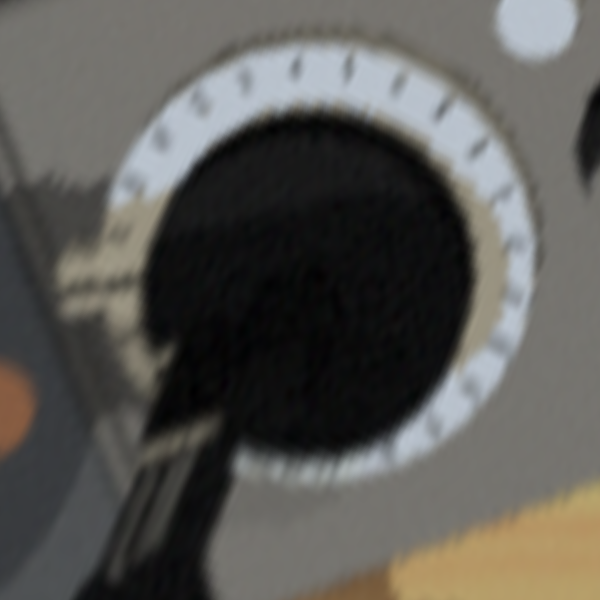

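View pics/t4r.png

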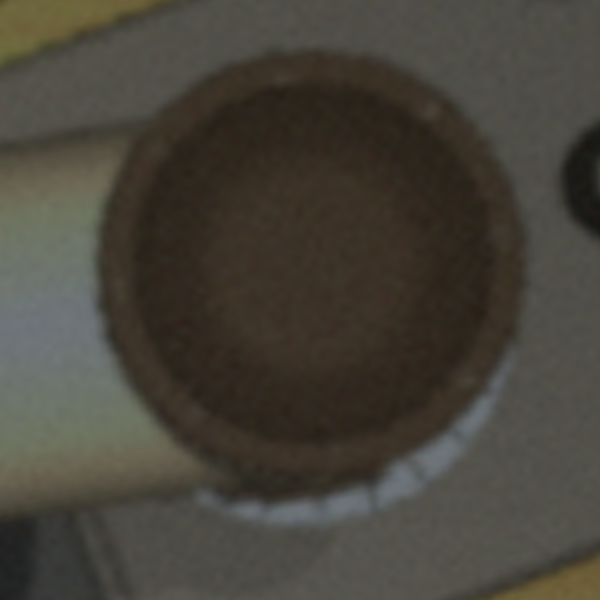

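>>> send_rows(translation=[[5,0,0],[7,0,-10],[3,0,-30],[0,0,-35],[0,0,-15]], dr=[[0,0,0],[0,0,0],[0,0,0],[0,0,0],[0,0,0]], grip=[0,0,0,0,0])

```text
clock: 9.62
position: [480.0, -95.2, 210.1]
ee_rot: [-0.181, 0.984, -0.0, 0.003]
contact_force: [-0.5, 0.7, -0.2]
gripper_width: -0.3
```

>>> send_rows(translation=[[5,0,-10],[0,0,0],[0,0,0],[0,0,0],[0,0,0]], dr=[[0,0,0],[0,0,0],[0,0,0],[0,0,0],[0,0,0]], grip=[0,0,0,0,0])

```text
clock: 10.25
position: [474.1, -96.9, 216.7]
ee_rot: [-0.181, 0.984, 0.0, -0.001]
contact_force: [0.1, -0.3, -0.4]
gripper_width: -0.0
```

```bash
python3 - <<'E'
from h import *
st(); im=save('wrist','w5.png')
cv2.imwrite('pics/w5c.png',cv2.resize(cv2.imread('pics/w5.png')[130:280,190:370],None,fx=4,fy=4,interpolation=cv2.INTER_CUBIC))
print(arm.place_of('index_mark','wrist')[:2],arm.place_of('target_line','wrist')[:2])
E
```

```text
t 10.25 p [474.1 -96.9 216.7] yaw -159.17 fin dir by tool 110.83311509178273 xy tool rel [36.49 34.2 ] F [ 0.1 -0.3 -0.4] q [ 0.13  0.16 -0.35 -0.   -1.07 -1.34]
[{'xyz': [499.6, -64.9, 110.6], 'confidence': 0.72}] [{'xyz': [515.6, -61.2, 99.4], 'confidence': 0.57}]
```

View pics/w5.png

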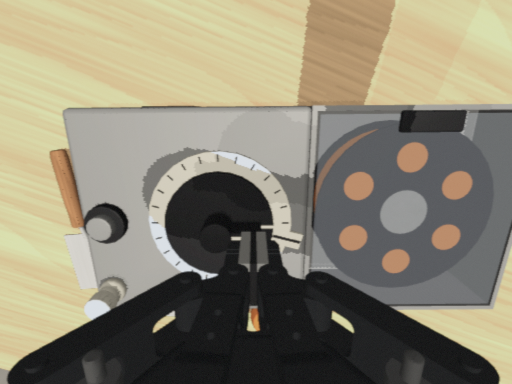

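View pics/w5c.png

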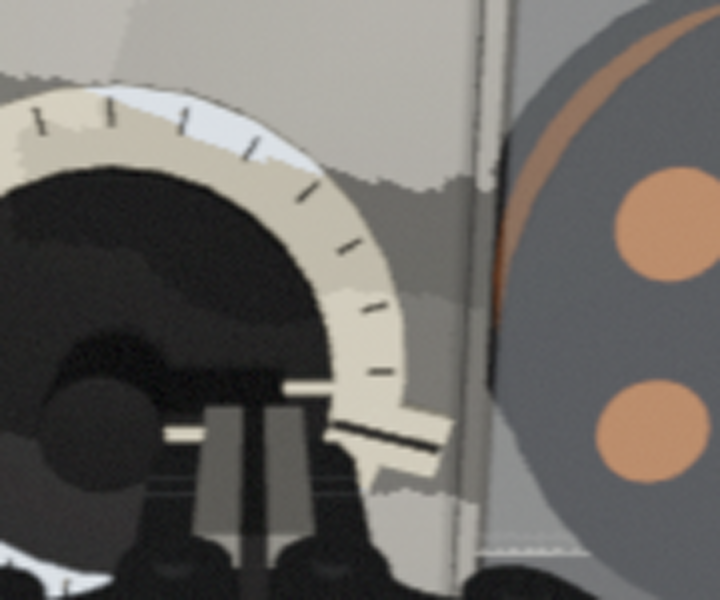

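```bash
python3 - <<'E'
from h import *
i=arm.camera_info('wrist')
f=lambda x,y,z: ray(i,(x/4+190,y/4+130),z)[:2]
ang=lambda v:np.degrees(np.arctan2(v[1],v[0]))
P=[f(332,388,107),f(285,388,107),f(334,425,96),f(437,449,96)]
for p in P: print(p.round(1),ang(p-A),np.linalg.norm(p-A))
# ring fit
r=np.array([f(x,y,96) for x,y in [(110,86),(250,118),(320,172),(380,260),(405,350),(30,100)]])
M=np.c_[2*r,np.ones(len(r))]; s=np.linalg.lstsq(M,(r**2).sum(1),rcond=None)[0]; c=s[:2]; print('c',c,np.sqrt(s[2]+c@c))
for p in P: print(ang(p-c),np.linalg.norm(p-c))
E
```

```text
[500.8 -65.5] 111.27696768538999 54.11757519285705
[505.  -76.4] 111.38274234666137 42.369368997879626
[514.6 -58.5] 95.79806782926629 57.73409719768998
[511.3 -30.3] 96.0779829118741 86.10490291478425
c [ 519.5212446  -115.89723177] 73.00443141124917
110.40597762368259 53.80233228799323
110.26922219010329 42.05434210477985
94.92941229948886 57.64919413140991
95.49609761021189 86.01354159580134
```

>>> send_rows(translation=[[-4,0,15],[-4,0,30],[0,0,30],[0,0,16],[0,0,8]], dr=[[0,0,0],[0,0,0],[0,0,0],[0,0,0],[0,0,0]], grip=[0,0,0,0,0])

```text
clock: 11.02
position: [481.0, -94.1, 116.5]
ee_rot: [-0.181, 0.984, 0.0, -0.001]
contact_force: [0.7, 1.1, 0.8]
gripper_width: 0.0
```

>>> send_rows(translation=[[-3,0,0],[-4,0,0],[-3,0,0],[-1,0,0],[0,0,0]], dr=[[0,0,0],[0,0,0],[0,0,0],[0,0,0],[0,0,0]], grip=[0,0,0,0,0])

```text
clock: 11.65
position: [492.2, -90.1, 118.5]
ee_rot: [-0.181, 0.984, 0.0, 0.0]
contact_force: [0.2, -0.9, 0.8]
gripper_width: 0.2
```

```bash
python3 - <<'E'
from h import *
st()
E
```

```text
t 11.65 p [492.2 -90.1 118.5] yaw -159.17 fin dir by tool 110.83144108347469 xy tool rel [17.24 34.12] F [ 0.2 -0.9  0.8] q [ 0.14  0.29 -0.45 -0.   -0.83 -1.35]
```

>>> send_rows(translation=[[-2.1,0.8,0],[-2.1,0.83,0],[-1.81,0.83,0],[-1.81,0.83,0],[-1.45,0.67,0]], dr=[[0,0,3],[0,0,3],[0,0,3],[0,0,3],[0,0,2.4]], grip=[0,0,0,0,0])

```text
clock: 12.28
position: [498.9, -84.1, 118.3]
ee_rot: [-0.055, 0.998, -0.0, -0.001]
contact_force: [-1.6, -0.5, 1.3]
gripper_width: -0.1
```

>>> send_rows(translation=[[0,0,0],[0,0,0],[0,0,0],[0,0,0],[0,0,0]], dr=[[0,0,0],[0,0,0],[0,0,0],[0,0,0],[0,0,0]], grip=[0,0,0,0,0])

```text
clock: 12.9
position: [499.9, -83.9, 118.3]
ee_rot: [-0.056, 0.998, 0.0, -0.0]
contact_force: [-2.1, -0.6, 1.2]
gripper_width: -0.1
```

```bash
python3 - <<'E'
from h import *
st()
E
```

```text
t 12.9 p [499.9 -83.9 118.3] yaw -173.57 fin dir by tool 96.43398489487322 xy tool rel [16.83 34.09] F [-2.1 -0.6  1.2] q [ 0.15  0.3  -0.43 -0.   -0.83 -1.61]
```

>>> send_rows(translation=[[6,0,0],[8,0,-10],[10,0,-30],[10,-10,-35],[6,-20,-20]], dr=[[0,0,0],[0,0,0],[0,0,0],[0,0,0],[0,0,0]], grip=[0,0,0,0,0])

```text
clock: 13.52
position: [463.8, -118.3, 216.2]
ee_rot: [-0.057, 0.998, -0.0, 0.002]
contact_force: [0.4, 0.2, 0.3]
gripper_width: 0.2
```

>>> send_rows(translation=[[0,-10,0],[0,0,0],[0,0,0],[0,0,0],[0,0,0]], dr=[[0,0,0],[0,0,0],[0,0,0],[0,0,0],[0,0,0]], grip=[0,0,0,0,0])

```text
clock: 14.15
position: [464.6, -127.8, 212.9]
ee_rot: [-0.056, 0.998, -0.0, -0.0]
contact_force: [-0.2, 0.8, 0.9]
gripper_width: 0.1
```

```bash
python3 - <<'E'
from h import *
st(); im=save('wrist','w6.png')
cv2.imwrite('pics/w6c.png',cv2.resize(cv2.imread('pics/w6.png')[130:260,220:380],None,fx=5,fy=5,interpolation=cv2.INTER_CUBIC)[:600])
E
```

```text
t 14.15 p [ 464.6 -127.8  212.9] yaw -173.54 fin dir by tool 96.46362439519766 xy tool rel [56.77 -5.58] F [-0.2  0.8  0.9] q [ 0.07  0.16 -0.36 -0.   -1.06 -1.53]
```

View pics/w6.png

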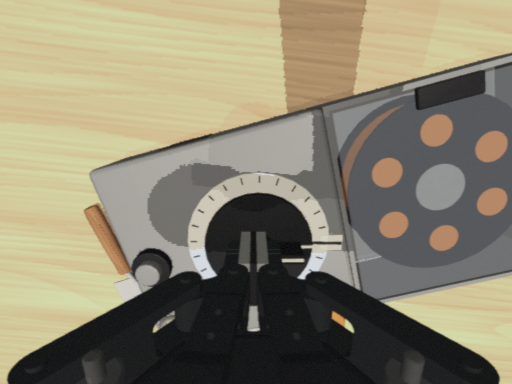

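View pics/w6c.png

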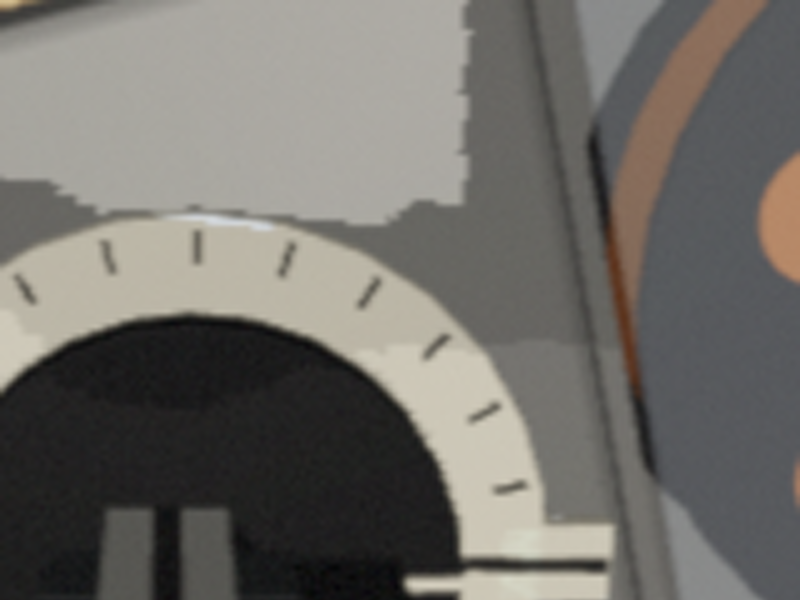

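```bash
python3 - <<'E'
from h import *
im=cv2.imread('pics/w6.png')
cv2.imwrite('pics/w6d.png',cv2.resize(im[225:275,270:350],None,fx=10,fy=10,interpolation=cv2.INTER_NEAREST))
g=cv2.cvtColor(im,cv2.COLOR_BGR2GRAY).astype(int)
print(g[236:270,278:344:3])
E
```

```text
[[ 31  30  33  28  32  31  30  32  27  28  32  86 198 198 199 207 210 198
  198 197 198 196]
 [ 29  33  30  30  28  30  31  28  32  30  30  73 199 198 201 205 210 199
  199 199 198 196]
 [ 32  28  32  30  31  33  30  29  29  30  28  72 199 198 203 209 206 199
  199 199 198 196]
 [ 28  32  29  32  29  29  34  32  32  30  29  69 198 200 204 210 206 199
  198 198 198 195]
 [ 22  29  32  31  25  24  26  30  28  31  30  69 192 192 198 205 207 195
  194 194 193 190]
 [ 25  26  23  27  23  21  27  24  29  30  30  46 127 124 126 155 175 162
  160 149 149 159]
 [ 23  17  16  19  18  18  21  20  32  30  31  34  53  47  50  65  76  69
   68  62  63 113]
 [ 17  15  20   7  16  16  14  17  29  31  29  34  77  62  56  54  65  60
   60  60  44 102]
 [ 25  13  10  15  16  14  17  18  52  52  51  64 166 141 138 133 147 138
  139 138 110 127]
 [ 25  19  13  17   7  14  17  17 120 122 124 142 195 194 202 201 201 193
  192 193 192 165]
 [ 21  19  11  17  17  14  19  20 190 194 193 194 199 198 206 206 204 198
  197 198 198 168]
 [ 19  15  14   5  14  17  15  10 179 191 191 192 198 198 202 209 204 198
  1
[... 1362 characters left out ...]
1 217 218 217 217 179 169 169
  169 169 168 169]
 [ 21  23  37  30  31  30  31  29  26  47 190 217 218 218 217 172 170 169
  168 168 169 168]
 [ 22  24  39  42  37  39  40  39  41  46 204 218 217 218 215 170 169 169
  169 170 169 169]
 [ 24  21  45  44  46  45  46  47  46  52 214 217 217 217 209 169 170 168
  169 169 169 170]
 [ 21  22  40  46  44  47  45  44  44  78 216 217 217 217 200 169 169 169
  169 170 169 169]
 [ 27  23  30  46  46  46  47  45  47 121 217 218 217 217 190 169 169 169
  169 168 168 168]
 [ 25  22  25  46  46  46  46  46  45 185 215 216 217 217 178 169 170 169
  168 168 168 169]
 [ 25  22  24  42  46  46  46  47  49 204 200 198 217 217 172 169 168 167
  169 167 167 168]]
```

View pics/w6d.png

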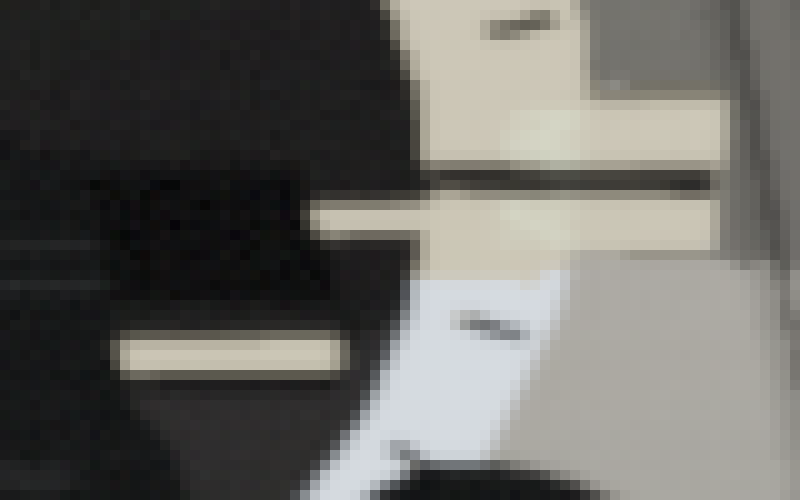

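```bash
python3 - <<'E'
from h import *
i=arm.camera_info('wrist')
ang=lambda v:np.degrees(np.arctan2(v[1],v[0]))
f=lambda x,y,z: ray(i,(x,y),z)[:2]
T=[f(314,242.45,96),f(338,242.55,96)]
I=[f(303,246.4,107),f(309,246.4,107)]; F=[f(284,260.05,133),f(300,260.0,133)]
print(T,I,F)
for c in (A,A+[-1,0],A+[0,1]):
  print([ang(p-c).round(2) for p in T+I+F])
print('line',ang(T[1]-T[0]),ang(F[1]-F[0]),ang(I[1]-F[0]))
# lateral gap of index relative to target line
d=(T[1]-T[0])/np.linalg.norm(T[1]-T[0]); n=np.array([-d[1],d[0]])
print('lateral of index',[(p-T[0])@n for p in I+F])
E
```

```text
[array([513.62333886, -58.29333492]), array([510.88366839, -33.33816764])] [array([513.98847813, -71.82529471]), array([513.30218623, -65.82863894])] [array([516.73008535, -93.57497288]), array([515.01347584, -79.03214377])]
[np.float64(96.71), np.float64(96.58), np.float64(98.28), np.float64(98.07), np.float64(99.34), np.float64(98.31)]
[np.float64(95.73), np.float64(95.89), np.float64(97.0), np.float64(96.94), np.float64(96.82), np.float64(96.79)]
[np.float64(96.83), np.float64(96.65), np.float64(98.47), np.float64(98.23), np.float64(99.76), np.float64(98.54)]
line 96.26505300640123 96.73194113567017 97.0428747413191
lateral of index [np.float64(1.1137576273159915), np.float64(1.1415475271887194), np.float64(0.7620237165288406), np.float64(0.8813507729123831)]
```

>>> send_rows(translation=[[-5,15,0],[-10,18,15],[-10,7,30],[-5,0,30],[0,0,15]], dr=[[0,0,0],[0,0,0],[0,0,0],[0,0,0],[0,0,0]], grip=[0,0,0,0,0])

```text
clock: 14.82
position: [489.7, -84.0, 121.7]
ee_rot: [-0.057, 0.998, 0.0, -0.001]
contact_force: [0.4, -0.8, 0.6]
gripper_width: -0.0
```

>>> send_rows(translation=[[0,0,5],[-3,0,0],[-3,0,0],[0,0,0],[0,0,0]], dr=[[0,0,0],[0,0,1.1],[0,0,0],[0,0,0],[0,0,0]], grip=[0,0,0,0,0])

```text
clock: 15.45
position: [496.1, -84.4, 118.7]
ee_rot: [-0.046, 0.999, 0.0, 0.0]
contact_force: [-0.1, 0.8, -0.9]
gripper_width: -0.0
```

```bash
python3 - <<'E'
from h import *
st()
E
```

```text
t 15.45 p [496.1 -84.4 118.7] yaw -174.68 fin dir by tool 95.3202346602427 xy tool rel [21.29 33.58] F [-0.1  0.8 -0.9] q [ 0.15  0.3  -0.44 -0.   -0.83 -1.63]
```

>>> send_rows(translation=[[-2,0.2,0],[-1.5,0.1,0],[-0.7,0.1,0],[-0.3,0,0],[0,0,0]], dr=[[0,0,0],[0,0,0],[0,0,0],[0,0,0],[0,0,0]], grip=[0,0,0,0,0])

```text
clock: 16.08
position: [499.9, -83.7, 118.2]
ee_rot: [-0.046, 0.999, -0.0, -0.001]
contact_force: [-2.4, -0.1, 0.3]
gripper_width: -0.2
```

>>> send_rows(translation=[[0,0,0],[0,0,0],[0,0,0],[0,0,0],[0,0,0]], dr=[[0,0,0],[0,0,0],[0,0,0],[0,0,0],[0,0,0]], grip=[0,0,0,0,0])

```text
clock: 16.7
position: [500.3, -83.6, 118.2]
ee_rot: [-0.046, 0.999, 0.0, -0.0]
contact_force: [-2.1, -0.2, 0.6]
gripper_width: -0.1
```

```bash
python3 - <<'E'
from h import *
st()
E
```

```text
t 16.7 p [500.3 -83.6 118.2] yaw -174.67 fin dir by tool 95.32771459074354 xy tool rel [17.03 34.02] F [-2.1 -0.2  0.6] q [ 0.15  0.3  -0.43 -0.   -0.83 -1.63]
```

>>> send_rows(translation=[[6,0,0],[4,0,-15],[0,0,-35],[-15,0,-35],[-35,5,-10]], dr=[[0,0,0],[0,0,0],[0,0,0],[0,0,0],[0,0,0]], grip=[0,0,0,0,0])

```text
clock: 17.32
position: [541.2, -75.1, 218.3]
ee_rot: [-0.046, 0.999, 0.0, 0.004]
contact_force: [0.6, -0.2, -1.2]
gripper_width: 0.3
```

>>> send_rows(translation=[[-37,5,0],[-15,0,0],[0,0,0],[0,0,0],[0,0,0]], dr=[[0,0,0],[0,0,0],[0,0,0],[0,0,0],[0,0,0]], grip=[0,0,0,0,0])

```text
clock: 17.95
position: [590.2, -65.3, 213.7]
ee_rot: [-0.046, 0.999, 0.0, 0.0]
contact_force: [0.2, 0.9, -0.2]
gripper_width: 0.2
```

```bash
python3 - <<'E'
from h import *
st(); print(arm.camera_info('wrist')['cam_to_world'][:3,3]); save('wrist','w7.png')
im=cv2.imread('pics/w7.png')
cv2.imwrite('pics/w7c.png',cv2.resize(im[40:190,200:400],None,fx=4,fy=4,interpolation=cv2.INTER_NEAREST))
E
```

```text
t 17.95 p [590.2 -65.3 213.7] yaw -174.68 fin dir by tool 95.32198729936067 xy tool rel [-74.22  43.89] F [ 0.2  0.9 -0.2] q [ 0.16  0.34 -0.1  -0.   -1.13 -1.64]
[515.88181707 -72.54161106 356.01899505]
```

View pics/w7.png

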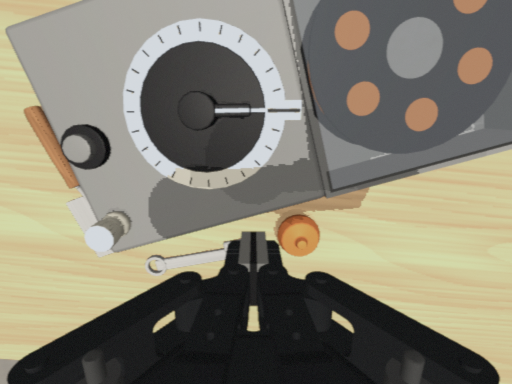

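View pics/w7c.png

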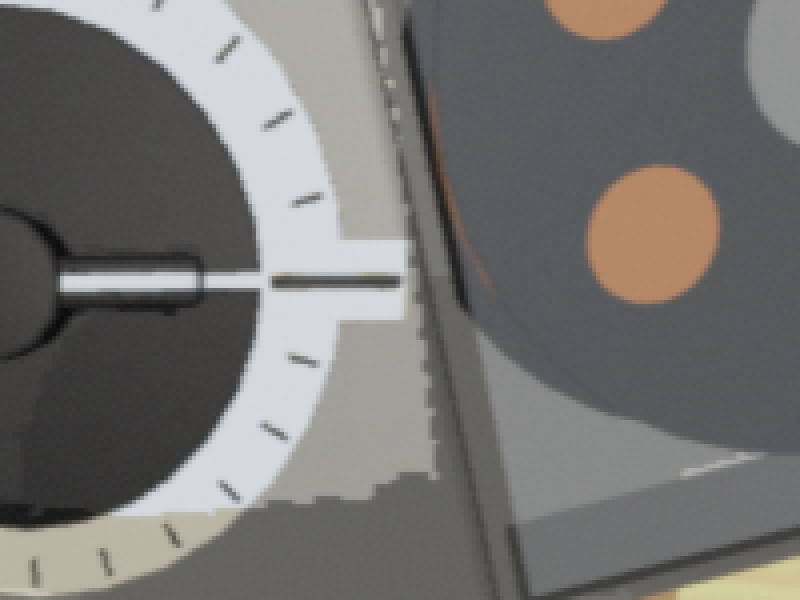

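Excellent view; measure it subpixel.

```bash
python3 - <<'E'
from h import *
i=arm.camera_info('wrist'); g=cv2.cvtColor(cv2.imread('pics/w7.png'),cv2.COLOR_BGR2GRAY).astype(float)
ang=lambda v:np.degrees(np.arctan2(v[1],v[0]))
def cen(c,r0,r1,sign):
    p=sign*g[r0:r1+1,c]; w=np.clip(p-np.percentile(p,15) - .2*(p.max()-np.percentile(p,15)),0,None); return (w*np.arange(r0,r1+1)).sum()/w.sum()
def line(cols,r0,r1,sign,z):
    P=np.array([ray(i,(c,cen(c,r0,r1,sign)),z)[:2] for c in cols]); print(z,[round(cen(c,r0,r1,sign),2) for c in cols]); return P
F=line(range(219,246,3),107,113,1,133); I=line(range(254,264,2),106,115,1,107); T=line(range(270,298,3),106,115,-1,96)
# compare at extrapolated
for n,P in (('F',F),('I',I),('T',T)):
    d=P[-1]-P[0]; print(n,P[0].round(2),P[-1].round(2),'dir',ang(d).round(2))
al=np.vstack([T]);m=T.mean(0)
def fitdir(P): 
    q=P-P.mean(0); return np.linalg.svd(q)[2][0]*np.sign(np.linalg.svd(q)[2][0][1])
print('dirs',ang(fitdir(F)),ang(fitdir(I)),ang(fitdir(T)), 'F+I',ang(I.mean(0)-F.mean(0)))
for c in (A,A-[1,0],A-[.5,0]): print([ang(P.mean(0)-c).round(2) for P in (F,I,T)])
E
```

```text
133 [np.float64(110.26), np.float64(110.16), np.float64(109.97), np.float64(109.95), np.float64(109.97), np.float64(109.96), np.float64(109.96), np.float64(109.73), np.float64(109.68)]
107 [np.float64(109.71), np.float64(109.72), np.float64(109.75), np.float64(109.6), np.float64(109.57)]
96 [np.float64(110.05), np.float64(110.05), np.float64(110.14), np.float64(109.98), np.float64(109.98), np.float64(109.98), np.float64(109.97), np.float64(109.85), np.float64(109.91), np.float64(109.95)]
F [517.83 -98.97] [515.65 -80.39] dir 96.7
I [514.74 -71.79] [513.97 -64.88] dir 96.34
T [513.61 -57.27] [511.24 -32.89] dir 95.57
dirs 96.47145926747275 96.4575817995398 95.74057787487166 F+I 96.29698263598391
[np.float64(97.95), np.float64(97.21), np.float64(96.44)]
[np.float64(95.8), np.float64(96.02), np.float64(95.64)]
[np.float64(96.88), np.float64(96.62), np.float64(96.04)]
```

```bash
python3 - <<'E'
from h import *
a=cv2.resize(cv2.imread('pics/w7.png')[110:185,40:130],None,fx=4,fy=4,interpolation=cv2.INTER_CUBIC)
b=cv2.resize(cv2.imread('pics/w2.png')[40:135,90:190],None,fx=4,fy=4,interpolation=cv2.INTER_CUBIC)
o=np.zeros((400,780,3),np.uint8); o[:300,:360]=a; o[:380,370:770]=b; cv2.imwrite('pics/btn.png',o)
E
```

```text
(no output)
```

View pics/btn.png

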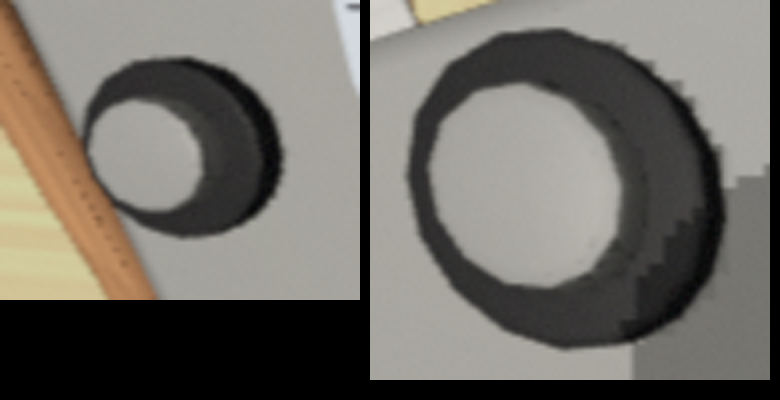

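```bash
python3 - <<'E'
from h import *
i=arm.camera_info('wrist'); s=arm.read_state()
def TT(p,Rm): T=np.eye(4);T[:3,:3]=Rm;T[:3,3]=p;return T
Rt=R.from_quat(s['ee_rot']).as_matrix()
X=np.linalg.inv(TT(s['position'],Rt))@i['cam_to_world']
def down(yaw): c,n=np.cos(np.radians(yaw)),np.sin(np.radians(yaw)); return np.array([[c,n,0],[n,-c,0],[0,0,-1]])
i2=dict(i); i2['cam_to_world']=TT([490.18,-146.86,119.6],down(-84.19))@X
i6=dict(i); i6['cam_to_world']=TT([464.6,-127.8,212.9],down(-173.54))@X
def tri(L):
    M=np.zeros((3,3));b=np.zeros(3)
    for inf,uv in L:
        o=inf['cam_to_world'][:3,3]; d=ray(inf,uv,0)-o; d/=np.linalg.norm(d); Q=np.eye(3)-np.outer(d,d); M+=Q;b+=Q@o
    return np.linalg.solve(M,b)
print(tri([(i,(76,148.75)),(i2,(128.75,86.25))]))
for z in (105,108,111,114): print(z,ray(i,(76,148.75),z)[:2],ray(i2,(128.75,86.25),z)[:2])
E
```

```text
[ 562.87616671 -226.75821923  110.69560689]
105 [ 563.83417928 -230.25715762] [ 565.4642112  -227.02195399]
108 [ 563.26262221 -228.37192144] [ 564.17455875 -226.90907829]
111 [ 562.69106515 -226.48668526] [ 562.88490631 -226.79620259]
114 [ 562.11950808 -224.60144908] [ 561.59525387 -226.68332688]
```

>>> send_rows(translation=[[5,-20,0],[10,-35,0],[12,-45,0],[10,-38,0],[5,-20,0]], dr=[[0,0,0],[0,0,0],[0,0,0],[0,0,0],[0,0,0]], grip=[0,0,0,0,0])

```text
clock: 18.62
position: [562.8, -228.8, 213.4]
ee_rot: [-0.045, 0.999, -0.0, -0.0]
contact_force: [-0.4, -0.1, 0.8]
gripper_width: 0.1
```

>>> send_rows(translation=[[0,0,10],[0,0,30],[0,0,30],[0,0,15],[0,0,0]], dr=[[0,0,0],[0,0,0],[0,0,0],[0,0,0],[0,0,0]], grip=[0,0,0,0,0])

```text
clock: 19.25
position: [563.5, -225.7, 127.2]
ee_rot: [-0.047, 0.999, 0.0, -0.001]
contact_force: [-0.7, -0.5, -0.2]
gripper_width: 0.1
```

```bash
python3 - <<'E'
from h import *
st(); save('wrist','w8.png');save('scene','s8.png')
im=cv2.imread('pics/s8.png'); cv2.imwrite('pics/s8c.png',cv2.resize(im[120:270,80:280],None,fx=4,fy=4,interpolation=cv2.INTER_CUBIC))
E
```

```text
t 19.25 p [ 563.5 -225.7  127.2] yaw -174.62 fin dir by tool 95.38276309431484 xy tool rel [ -32.62 -113.37] F [-0.7 -0.5 -0.2] q [-0.11  0.45 -0.18  0.   -0.95 -1.36]
```

View pics/w8.png

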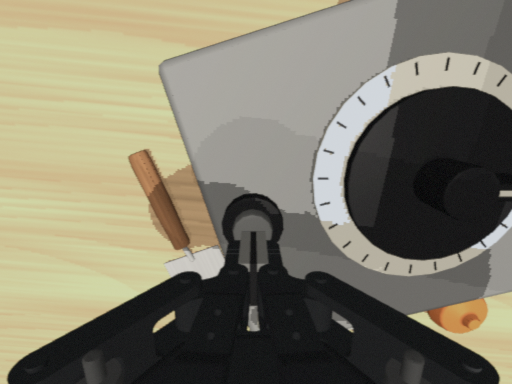

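View pics/s8c.png

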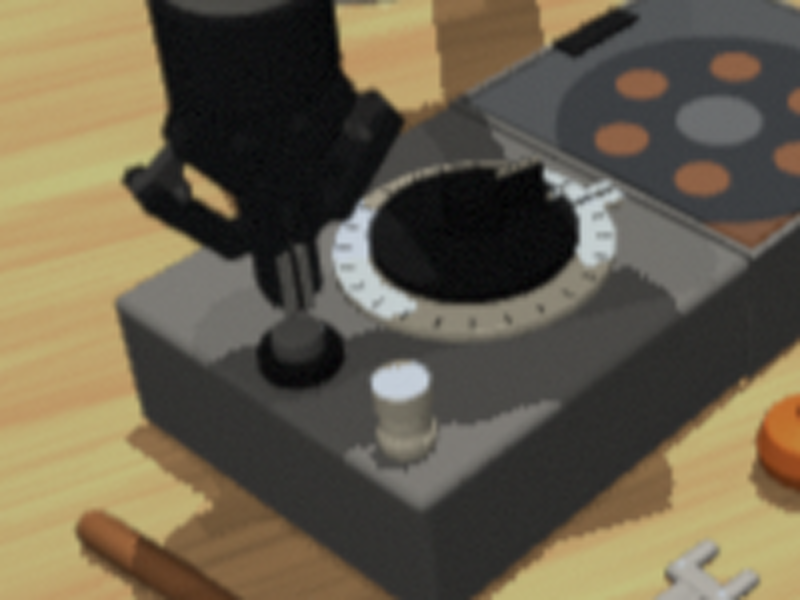

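>>> send_rows(translation=[[0,0,6],[0,0,6],[0,0,3],[0,0,2],[0,0,2]], dr=[[0,0,0],[0,0,0],[0,0,0],[0,0,0],[0,0,0]], grip=[0,0,0,0,0])

```text
clock: 19.98
position: [563.8, -226.3, 109.5]
ee_rot: [-0.047, 0.999, -0.0, -0.0]
contact_force: [-1.4, 0.9, 3.7]
gripper_width: 0.1
```

>>> send_rows(translation=[[0,0,1],[0,0,1],[0,0,1],[0,0,0],[0,0,0]], dr=[[0,0,0],[0,0,0],[0,0,0],[0,0,0],[0,0,0]], grip=[0,0,0,0,0])

```text
clock: 20.6
position: [563.8, -226.3, 106.4]
ee_rot: [-0.047, 0.999, 0.0, -0.0]
contact_force: [-2.2, 1.3, 4.7]
gripper_width: -0.3
```

```bash
python3 - <<'E'
from h import *
st()
E
```

```text
t 20.6 p [ 563.8 -226.3  106.4] yaw -174.67 fin dir by tool 95.33190828635651 xy tool rel [ -32.94 -113.97] F [-2.2  1.3  4.7] q [-0.12  0.47 -0.2   0.   -0.9  -1.36]
```

>>> send_rows(translation=[[0,0,1],[0,0,0.7],[0,0,0],[0,0,0],[0,0,0]], dr=[[0,0,0],[0,0,0],[0,0,0],[0,0,0],[0,0,0]], grip=[0,0,0,0,0])

```text
clock: 21.22
position: [563.8, -226.4, 106.0]
ee_rot: [-0.047, 0.999, -0.0, 0.0]
contact_force: [-4.5, 1.7, 9.9]
gripper_width: -0.1
```

```bash
python3 - <<'E'
from h import *
st()
save('scene','s9.png')
im=cv2.imread('pics/s9.png'); cv2.imwrite('pics/s9c.png',cv2.resize(im[120:270,80:280],None,fx=4,fy=4,interpolation=cv2.INTER_CUBIC))
E
```

```text
t 21.225 p [ 563.8 -226.4  106. ] yaw -174.64 fin dir by tool 95.35642114325981 xy tool rel [ -32.94 -114.05] F [-4.5  1.7  9.9] q [-0.12  0.47 -0.2   0.   -0.9  -1.36]
```

View pics/s9c.png

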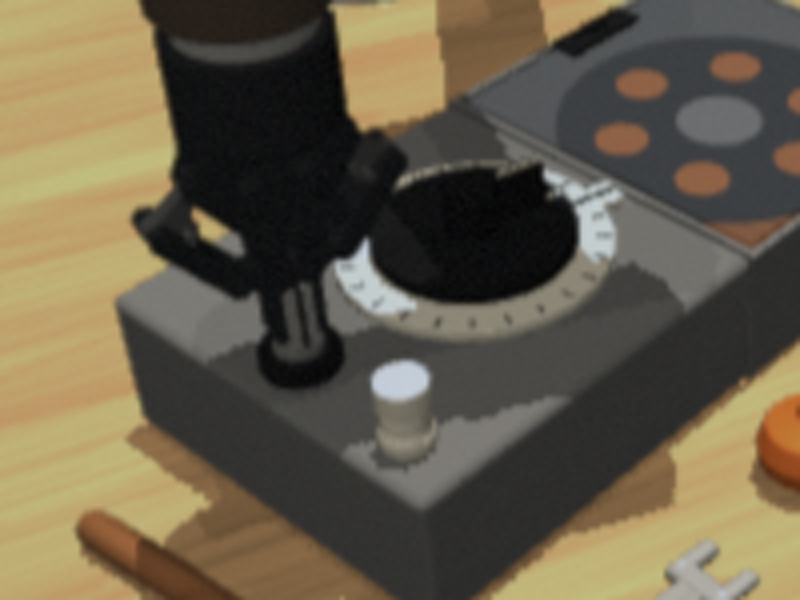

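```bash
python3 - <<'E'
from h import *
i=arm.camera_info('wrist'); s=arm.read_state()
def TT(p,Rm): T=np.eye(4);T[:3,:3]=Rm;T[:3,3]=p;return T
X=np.linalg.inv(TT(s['position'],R.from_quat(s['ee_rot']).as_matrix()))@i['cam_to_world']
def down(yaw): c,n=np.cos(np.radians(yaw)),np.sin(np.radians(yaw)); return np.array([[c,n,0],[n,-c,0],[0,0,-1]])
i7=dict(i); i7['cam_to_world']=TT([590.2,-65.3,213.7],down(-174.68))@X
for z in (90,95,98,101,104,107,111):
    p=proj(None,[[562.8,-226.7,z]],i7)[0]; e=proj(None,[[562.8+21,-226.7,z],[562.8-21,-226.7,z],[562.8,-247.7,z],[562.8,-205.7,z]],i7)
    print(z,((p-[40,110])*4).round(1),((e-[40,110])*4).round(0).tolist())
E
```

```text
90 [197.2 144.6] [[204.0, 230.0], [190.0, 55.0], [109.0, 136.0], [285.0, 153.0]]
95 [185.1 147.2] [[192.0, 234.0], [178.0, 56.0], [95.0, 139.0], [275.0, 156.0]]
98 [177.7 148.8] [[185.0, 237.0], [170.0, 57.0], [87.0, 140.0], [268.0, 157.0]]
101 [170.  150.4] [[178.0, 239.0], [162.0, 57.0], [78.0, 142.0], [262.0, 159.0]]
104 [162.2 152.1] [[170.0, 242.0], [154.0, 58.0], [69.0, 143.0], [255.0, 161.0]]
107 [154.2 153.8] [[162.0, 244.0], [146.0, 59.0], [60.0, 145.0], [248.0, 163.0]]
111 [143.3 156.1] [[152.0, 248.0], [134.0, 59.0], [48.0, 147.0], [239.0, 165.0]]
```

>>> send_rows(translation=[[0,0,-3],[0,0,-6],[0,0,-15],[0,0,-30],[0,0,-30]], dr=[[0,0,0],[0,0,0],[0,0,0],[0,0,0],[0,0,0]], grip=[0,0,0,0,0])

```text
clock: 21.9
position: [564.5, -226.4, 189.9]
ee_rot: [-0.047, 0.999, -0.0, 0.001]
contact_force: [0.1, -0.4, 0.3]
gripper_width: -0.1
```

>>> send_rows(translation=[[10,0,-20],[25,0,-10],[30,0,0],[30,0,0],[15,0,0]], dr=[[0,0,0],[0,0,0],[0,0,0],[0,0,0],[0,0,0]], grip=[0,0,0,0,0])

```text
clock: 22.52
position: [452.8, -236.6, 218.9]
ee_rot: [-0.046, 0.999, 0.0, 0.0]
contact_force: [0.1, -0.3, 0.8]
gripper_width: -0.2
```

>>> send_rows(translation=[[0,-20,0],[0,-20,0],[0,0,0],[0,0,0],[0,0,0]], dr=[[0,0,0],[0,0,0],[0,0,0],[0,0,0],[0,0,0]], grip=[0,0,0,0,0])

```text
clock: 23.15
position: [458.2, -275.8, 218.6]
ee_rot: [-0.047, 0.999, 0.0, -0.0]
contact_force: [0.6, 0.0, 0.2]
gripper_width: 0.2
```

```bash
python3 - <<'E'
from h import *
st()
for c in ('scene','top','wrist'): save(c,f'f_{c}.png')
a=cv2.resize(cv2.imread('pics/f_scene.png')[120:270,80:280],None,fx=3,fy=3,interpolation=cv2.INTER_CUBIC)
b=rect(cv2.imread('pics/f_top.png'),arm.camera_info('top'),100,(520,-150),140,1.2)
o=np.zeros((450,800,3),np.uint8); o[:450,:600]=a; o[:b.shape[0],600:]=b[:,:200]; cv2.imwrite('pics/fc.png',a)
cv2.imwrite('pics/ft.png',rect(cv2.imread('pics/f_top.png'),arm.camera_info('top'),100,(520,-150),140,2.1))
for n in ('start_top','index_mark','target_line'): print(n,arm.place_of(n,'wrist')[:1])
E
```

```text
t 23.15 p [ 458.2 -275.8  218.6] yaw -174.63 fin dir by tool 95.36937844286695 xy tool rel [  76.94 -153.42] F [0.6 0.  0.2] q [-0.24  0.24 -0.23 -0.   -1.1  -1.24]
start_top []
index_mark [{'xyz': [513.0, -60.5, 111.2], 'confidence': 0.92}]
target_line [{'xyz': [513.9, -61.3, 98.2], 'confidence': 0.56}]
```

View pics/fc.png

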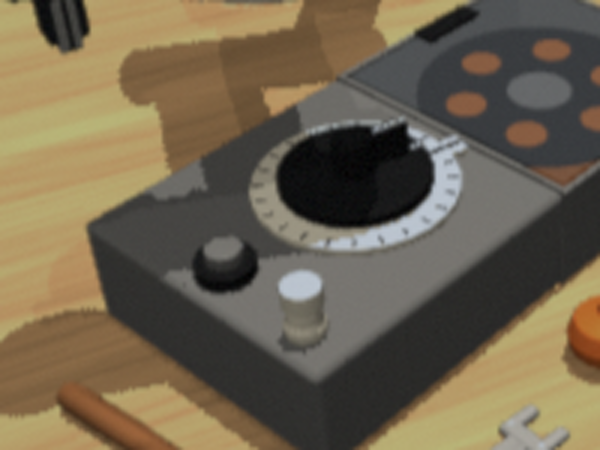

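View pics/ft.png

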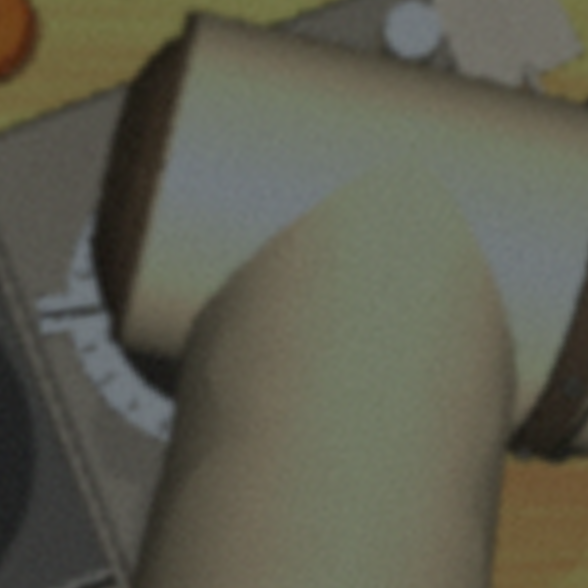

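View pics/f_wrist.png

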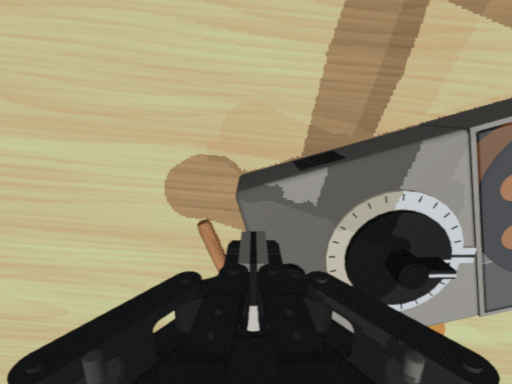

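The scene view shows the cap standing up again at about (222,248), the jar, scraper, print and spanner untouched, and the gripper well clear of everything. The index line still meets the tab line. I'm handing in the job.

```bash
python3 - <<'E'
from h import *
print(arm.job_done())
E
```

```text
the job is handed in; nothing more can be done
None
```

I turned the dial to the long scale line, pressed the start button and let it come back up. I handed the job in at about 23 s with the arm clear of everything.

- **Dial:** I pushed the fin clockwise about 89–90° with the shut fingertips, at about 3 N and without pinching. Measured from the wrist camera straight above, the index line sits about 0.5° (roughly 0.5 mm at the rim) short of the target. I left it there rather than risk overshooting. The last wrist picture still shows the two lines meeting.
- **Scale ring:** the long line measured the same direction (about 96°, within measuring error) before and after the pushing, so the ring stayed as set.
- **Start button:** I pressed it until it stopped, where the force rose from 4.7 N to about 10 N. The fingertips were at 106 mm then, clear of the housing top at about 98–99 mm, so it was the cap that bottomed. From the measured cap height of 111–112 mm the travel comes out at only 4.7–6 mm. That the press went past 4.5 mm therefore rests mainly on the force jump. The last scene picture shows the cap up again.
- **Disagreements:** the network's heights for the button top ranged from 106 to 118 mm, so I used about 111 mm, triangulated from two wrist views. In the last wrist picture the network could not find the button, because the gripper hid it.
- **Surroundings:** the jar, print and the visible parts of the scraper and spanner look unmoved in the last pictures; I did not measure them. The contact force read near zero.

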